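Sort a scoop of mixed feed rollers on the two-lane rack

ROBOT

A 6-joint arm with a two-finger parallel gripper is mounted at the origin on a cart in front of the work surface, level with it; the furniture and walls round the work are solid. World frame = base frame: x ahead of the robot, y to its left, z up, the work surface at z = 0. Lengths are in m, angles in rad, forces in N, time in s.
With the tool pointing down it reaches from about 0.3 to 0.875 m from the base axis. Payload 6.4 kg.
Tool frame: the origin (TCP) lies on the centre line of the jaws, within the pads' length; the fingertips stand 25 mm ahead of it and the grasp point (between the pads) lies 6 mm ahead of it; z points along the fingers, y is the line along which they close (so a half turn about z gives the same grasp; the last joint's range is limited). The gripper opens to 85 mm and grips with 20 to 120 N. Pads are 22 mm wide; open, the fingers measure 114 mm over their backs; the gripper's body (76 mm by 85 mm) begins 54 mm behind the grasp point. The pads swing forward as they close: fully open they stand 13 mm farther back than shut.
Start: joints at [1.139, 0.181, 1.607, -0, 1.354, -0.206], TCP at [0.129, 0.56, 0.256] pointing down, gripper open.
Joint ranges: [-2.99, 2.99], [-0.89, 2.07], [0.3, 2.58], [-1.14, 4.28], [0, 2.63], [-3.12, 3.12]. Speed limits (rad/s): [2.57, 2.57, 3.01, 3.14, 3.14, 3.14].

INTERFACE

Orientations are given as a unit quaternion [w, x, y, z].
In Python, from bench import get_obs, camera, hand_in, spot_in gives the robot as it stands.
- The arm moves only by the shell command python3 -m jog 'ROWS'. ROWS is JSON, one flat list of numbers, 7 for each row, row after row: the shift along the tool's x, y, z in m, then the turn, a rotation vector about the tool's x, y, z in rad, then the closure, from 0 (fully open) to 1 (shut). A call has 1 to 20 rows; each row is the pose to reach, as a shift and turn from the pose commanded when the call began, along the tool's axes at that moment; what a row does not reach only later rows make up. A row lasts 1/8 s, in which the tool goes at most 62.5 mm and 10.7 degrees, less where a joint would pass 70% of its speed; a pose out of reach is approached as far as the arm can. A call with a gripper value outside its range is refused whole. The fingers move at their own pace and stop on an object; the grip force is fixed at half the most. Time passes only in rows, so rows that repeat a pose let the fingers close. It gives the time, the measured TCP pose, the force, the opening and the grip force at its end, in the units of the state.
- get_obs(): the state, without advancing time (a new reading comes with each control period).
- camera(name): name is "side" or "top"; returns a dict with "frame" (384x512x3 uint8, red, green, blue), "mtx" (3x3 intrinsics, pixels), "distortion" ([k1, k2, p1, p2, k3] as OpenCV has them; the pictures are not rectified), "extrinsics" (4x4, takes a point from camera to world coordinates). Camera axes: x right, y up, looking along -z (the intrinsics and any distortion apply to the point x, -y, -z); pixel columns grow to the right and rows downward; lengths in m; the calibration is good to about 2 mm. A picture is of the moment at which its call begins. There is no depth.
- hand_in(): hands the job in; it is judged then, once.
Trained networks look in a picture, given as the dict that the camera call returned (one of the last four; its "shot" number tells which), for a name from the list of things; names that differ only in an ending like _2 or _b are one class to them, and where a whole thing is asked for, a point or a joint stands for the part that bears it (a point fixed in the world has none). Each returns a list of dicts, best first, with "confidence" (0 to 1); they miss things now and then, are a little off and sometimes report something else, mostly with a low value. They report only what shows in the picture. A call takes as long as a camera call.
- spot_in(picture, name): "xyz" ([x, y, z] in m, in world coordinates, good to about 4 mm: the middle of the surface that is visible of it).
The state is a dict: "time_s": time; "q": joint angles; "dq": joint speeds; "joint_efforts": joint torques, N m; "eef_pos": TCP position; "eef_rot": TCP orientation; "wrist_force": force on the tool from outside, world axes, zero at the start; "torque": the same for the moment, N m; "opening": opening from 0.0 (shut) to 1.0 (fully open); "grasp_force": force on a finger pad.
Only numpy, scipy, OpenCV 4.12 (cv2) and the standard library are available. Lean on these libraries where they do the work, as an engineer would, in place of code of your own. Each camera call takes 0.05 s, during which the arm holds its last target. There are 200 camera calls.

TASK

Swing the gate at the foot of the sloping rack fully down, then pick up the metal scoop by its cross handle and tip its four mixed feed rollers out over the head of the rack, so that the wide ones roll down the rails and the narrow ones sink between them into the trough. Stand the empty scoop back on the worktop, upright and clear of the rack, then pick up the roller that was left lying on the worktop and release it across the head of the rack so that it rolls down to join the other wide ones. Leave the gate shut, and do not disturb the stapler and the glue bottle behind the work.

Things in the scene. Friction and masses are not known exactly. Their poses are not given: they have to be found in the camera images.
- rack: Fixed plywood sorting rack, 270 mm long, 150 mm wide, 190 mm high. Origin under its middle, on the worktop; x points up the slope from the foot (x = -0.13, at the gate) to the head (x = +0.13), y across, z up. Rollers laid across it (axis along y) roll down by themselves to the gate: wide ones on two rails, narrow ones in the trough between.
- rails: The rack's two rails. Origin midway between them, level with their tops, at x = 0, z = 0.1024 in the rack's frame; x up their slope (14 degrees; 0.264 m long), y across, z square to them. Tops 25 mm wide with aluminium strips, 68 mm apart; guards outside them, 118 mm apart, stand 28 mm above them.
- trough: The floor of the trough between the rails, 68 mm wide. Origin on the floor at x = 0, z = 0.0692 in the rack's frame; x up its slope (23 degrees), y across, z square to it. The floor lies about 11 mm below the rail tops at the head and 56 mm below at the foot.
- rack_head (a point): Point over which to tip or release rollers: midway between the rails at the height of their tops, 50 mm from the head board (x = 0.080, z = 0.122 in the rack's frame, same axes). From x = 0.03 to 0.13 metal flares on the guards widen their gap from 118 mm to about 148 mm at 54 mm above the rails. The head board at x = 0.13 stands 20 mm above the rails.
- gate (a joint): Angle of the rack's gate in rad: 0 = fully down, shutting both lanes at the foot; grows as it swings up (stop at 1.15). A friction hinge keeps it where it is left; about 2 to 4 N on its bar moves it.
- gate_hinge (a point): Fixed point on the gate's hinge axis, which runs along the rack's y: x = -0.0262, z = 0.1247 in the rack's frame, same axes.
- gate_bar (a point): Top middle of the gate's black round bar (16 mm thick, 96 mm long, along the rack's y): push it down from above. It moves on a circle of 116 mm about the hinge axis; with the gate shut it is at x = -0.1421, z = 0.1185 in the rack's frame.
- scoop: Loose open scoop of aluminium sheet, 191 x 130 x 94 mm, 0.25 kg, with four rollers lying across it in a row, 0.24 kg. Origin at its underside below the handle; -x points to its open nose, y along the handle, z up. Inside 118 mm wide, walls 45 mm high, back wall at x = 0.101; a ledge 7 mm high and 25 mm wide runs along each side of the 3 mm floor.
- scoop_handle (a point): Middle of the scoop's black handle bar, 0.082 m above its underside. The bar runs across the scoop (along y), 14 mm thick in x, 24 mm high, 118 mm free length; the tops of the rollers are 34 mm below its middle. The axes are the scoop's.
- scoop_lip (a point): Middle of the edge of the scoop's nose, over which rollers leave: x = -0.087, z = 0.010 in the scoop's frame. From x = -0.060 to here the floor rises at 15 degrees, so rollers stay in while level and roll out once tipped well past 15 degrees; 45 degrees empties it. Tip over 2 s or more with the lip low over the rack: tipped fast, rollers tumble askew.
- wide_roller_1: Feed roller, hard grey plastic sleeve 38 mm in diameter and 96 mm long on a 12 mm steel axle, 112 mm long over all, 60 g; one of two wide ones in the scoop. Origin at its centre; its axis is its y axis (x and z turn as it rolls).
- wide_roller_2: The other wide roller in the scoop, like wide_roller_1.
- narrow_roller_1: Feed roller like the wide ones (38 mm in diameter, 60 g) but with a 46 mm sleeve, 62 mm long over all; one of two narrow ones in the scoop. Origin at its centre; its axis is its y axis.
- narrow_roller_2: The other narrow roller in the scoop, like narrow_roller_1.
- left_over_roller: A third wide roller (sleeve 38 mm in diameter, 96 mm long; 112 mm over all, 60 g) lying alone on the worktop. Origin at its centre; its axis is its y axis, lying level. To the left of it stands a binding machine (fixed, from y = 0.17 on) whose raised lever reaches up to z = 0.53 at x = 0.45 to 0.54, y = 0.155 to 0.34: carry the arm round it.
- stapler: Bystander: desk stapler, 34 x 141 x 60 mm, behind the work. Origin under its middle.
- bottle: Bystander: glue bottle standing upright, 38 mm across, 119 mm high, at the front edge. Origin under its middle.

How it is judged:
By the outcome, as a careful person would: the job done as asked, in the order asked, and still so for the second after the job is handed in, with the robot touching nothing.
It also fails if it takes over 72 s, if anything falls off the work surface, if the arm or the gripper's body presses on something with over 40 N, if the wrist force passes 120 N, or if a joint passes its speed limit or range.

## Working session

There is one attempt and no reset: what is moved stays moved. The work goes in short steps, Python scripts to look and compute and a shell command to move; the robot and the scene stay as the last step left them, time stands still between calls to the robot, and variables do not carry over. Pictures are saved under pics/ and viewed, at most 10 in all, crops included, and the job is handed in when it is done.

```bash
ls; mkdir -p pics; cat > h.py <<'E'
import numpy as np, cv2
from bench import get_obs, camera, hand_in, spot_in
from scipy.spatial.transform import Rotation as R
def snap(n,f=None):
    p=camera(n)
    if f: cv2.imwrite('pics/'+f,p['frame'][:,:,::-1])
    return p
def proj(p,X):
    E=np.linalg.inv(p['extrinsics']); X=np.atleast_2d(X)
    c=X@E[:3,:3].T+E[:3,3]; c=c*[1,-1,-1]
    return cv2.projectPoints(c,np.zeros(3),np.zeros(3),np.array(p['mtx']),np.array(p['distortion'],float))[0][:,0]
def ray(p,uv,z):
    n=cv2.undistortPoints(np.array([[uv]],float),np.array(p['mtx']),np.array(p['distortion'],float))[0,0]
    d=p['extrinsics'][:3,:3]@np.array([n[0],-n[1],-1]); o=p['extrinsics'][:3,3]
    return o+d*(z-o[2])/d[2]
def tool():
    o=get_obs(); q=o['eef_rot']; return np.array(o['eef_pos']),R.from_quat([q[1],q[2],q[3],q[0]])
def rel(pos,rot=None):
    p,r=tool(); s=r.inv().apply(np.array(pos)-p)
    t=(r.inv()*rot).as_rotvec() if rot is not None else np.zeros(3)
    return np.round(s,4),np.round(t,4)
E
python3 - <<'E'
from h import *
for n in('top','side'):
    p=snap(n,n+'1.png')
    print(n,p['extrinsics'][:3,3].round(3))
    for k in['rack','rails','trough','gate','gate_bar','scoop','scoop_handle','scoop_lip','wide_roller_1','narrow_roller_1','left_over_roller','stapler','bottle']:
        try: print(k,[(np.round(d['xyz'],3).tolist(),round(d['confidence'],2)) for d in spot_in(p,k)[:4]])
        except Exception as e: print(k,e)
print(get_obs())
E
```

```text
pics
top [ 0.504 -0.144  1.082]
rack [([0.497, -0.235, 0.113], 0.6)]
rails [([0.532, -0.271, 0.117], 0.62)]
trough [([0.517, -0.236, 0.077], 0.66), ([0.364, -0.236, 0.155], 0.65), ([0.58, 0.003, 0.011], 0.26)]
gate [([0.37, -0.235, 0.158], 0.57), ([0.673, 0.008, 0.045], 0.5)]
gate_bar [([0.366, -0.236, 0.155], 0.72)]
scoop [([0.574, 0.002, 0.012], 0.67), ([0.556, -0.005, 0.036], 0.39)]
scoop_handle [([0.579, 0.004, 0.011], 0.75)]
scoop_lip [([0.576, 0.006, 0.01], 0.58)]
wide_roller_1 [([0.633, 0.005, 0.04], 0.66), ([0.67, 0.007, 0.044], 0.64)]
narrow_roller_1 [([0.554, -0.003, 0.036], 0.81), ([0.583, -0.002, 0.034], 0.42), ([0.75, -0.25, 0.08], 0.24)]
left_over_roller [([0.446, -0.015, 0.037], 0.92)]
stapler [([0.764, -0.122, 0.055], 0.79)]
bottle [([0.75, -0.25, 0.081], 0.82), ([0.492, -0.237, 0.107], 0.69)]
side [ 0.08  -0.277  0.973]
rack [([0.491, -0.241, 0.125], 0.97)]
rails [([0.542, -0.201, 0.123], 0.69)]
trough [([0.492, -0.24, 0.122], 0.67), ([0.534, -0.239, 0.088], 0.65)]
gate [([0.356, -0.232, 0.156], 0.7)]
gate_bar [([0.358, -0.234, 0.158], 0.77), ([0.491, -0.24, 0.126], 
[... 497 characters left out ...]
9], 0.67)]
{'time_s': 1.4, 'q': array([ 1.13868138e+00,  1.80815768e-01,  1.60697508e+00,  1.84805868e-05,
        1.35379518e+00, -2.06308552e-01]), 'dq': array([ 0.0019315 , -0.00098289, -0.00085046,  0.00059   ,  0.00034051,
       -0.0006147 ]), 'joint_efforts': array([ 1.67082489e-04, -4.44808459e+01, -3.51698899e+01, -1.21650910e-04,
        3.26599384e-04,  1.86603756e-06]), 'eef_pos': array([0.1287324 , 0.56043271, 0.25629165]), 'eef_rot': array([-7.52807102e-06,  1.12665460e-01,  9.93632978e-01,  5.97739649e-06]), 'wrist_force': array([ 0.02561071, -0.06720764,  0.11729218]), 'torque': array([ 0.01745719, -0.05955249,  0.00990986]), 'grasp_force': 0.0, 'opening': 0.9997128580190772}
```

View pics/top1.png

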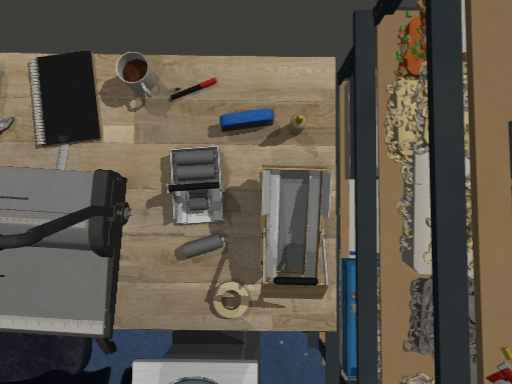

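View pics/side1.png

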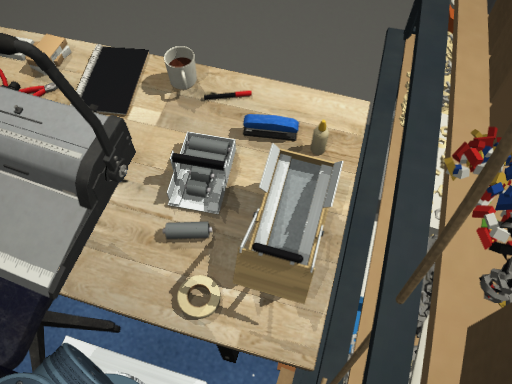

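The top view (right = −y, up = +x) shows the gate bar raised at (296,281), the scoop with its nose toward the robot and its handle at (194,186), and the leftover roller at (203,246). I'll crop closer to get the yaws.

```bash
python3 - <<'E'
from h import *
a=cv2.imread('pics/top1.png')[135:295,150:340]
cv2.imwrite('pics/c1.png',cv2.resize(a,None,fx=3.7,fy=3.7,interpolation=cv2.INTER_CUBIC))
a=cv2.imread('pics/side1.png')[125:305,150:350]
cv2.imwrite('pics/c2.png',cv2.resize(a,None,fx=3.3,fy=3.3,interpolation=cv2.INTER_CUBIC))
E
```

```text
(no output)
```

View pics/c1.png

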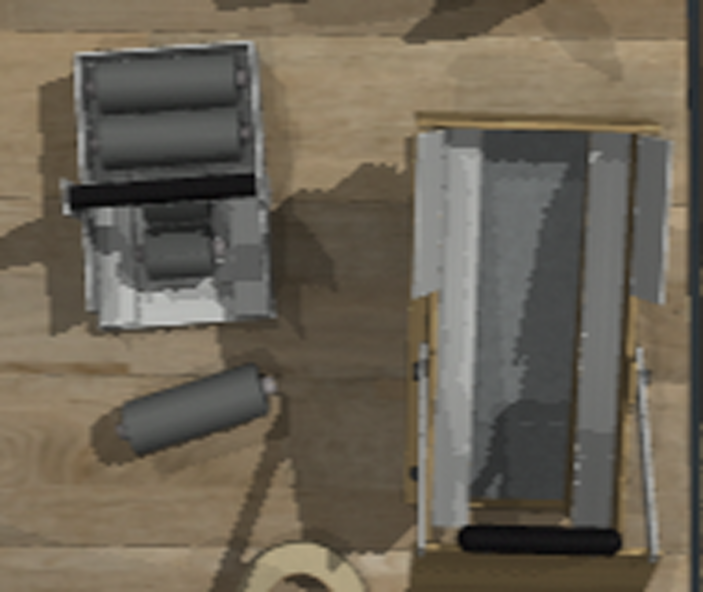

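View pics/c2.png

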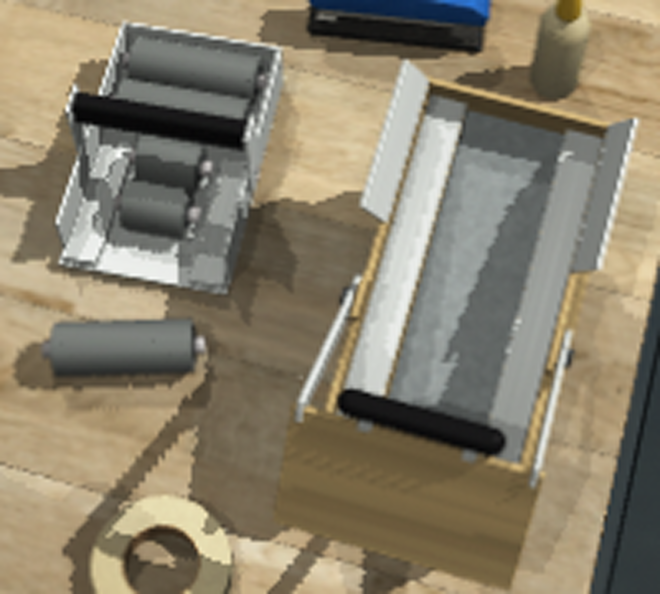

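The crops show these features. In c1 the gate bar runs (458..621,540), the handle (68,197)–(255,187), the scoop lip (100,328)–(275,317) and the roller (122,428)–(268,388). In c2 the bar runs (340,401)–(504,441) and the handle (74,105)–(245,133). Next I'll fit poses to them.

```bash
cat > fit.py <<'E'
from h import *
from scipy.optimize import least_squares
T=camera('top');S=camera('side')
t=lambda *a:np.array(a,float)/3.7+[150,135]
s=lambda *a:np.array(a,float)/3.3+[150,125]
def loc(X,x,y,w):
    c,s_=np.cos(w),np.sin(w); X=np.array(X); return np.array([x+c*X[0]-s_*X[1],y+s_*X[0]+c*X[1],X[2]])
t14=np.tan(np.radians(14))
def bar(a,y):
    c,s_=np.cos(a),np.sin(a); d=(-.1159,-.0142); return (-.0262+c*d[0]+s_*d[1], y, .1247-s_*d[0]+c*d[1])
def rack(v):
    x,y,w,a=v; r=[]
    for cam,uv,yy in((T,t(458,540),.048),(T,t(621,541),-.048),(S,s(340,401),.048),(S,s(504,441),-.048)):
        r+=list(proj(cam,loc(bar(a,yy),x,y,w))[0]-uv)
    for cam,p in((T,[t(482,150),t(470,500),t(587,137),t(572,515)]),(S,[s(466,122),s(390,395),s(563,135),s(497,410)])):
        for uv,xx,yy in zip(p,(.12,-.11)*2,(.034,.034,-.034,-.034)):
            # point free along rail: compare perpendicular to the rail direction
            A=proj(cam,[loc((q,yy,.1024+q*t14),x,y,w) for q in(-.12,.12)]); d=A[1]-A[0]; n=np.array([-d[1],d[0]])/np.hypot(*d)
            r.append(n@(uv-A[0]))
    for cam,uv,yy in((T,t(430,128),.055),(T,t(640,133),-.055),(S,s(430,98),.055),(S,s(605,133),-.055)):
        A=proj(cam,[loc((.13,q,.155),x,y,w) for q in(-.06,.06)]); d=A[1]-A[0]; n=np.array([-d[1],d[0]])/np.hypot(*d)
        r.append(n@(uv-A[0]))
    return r
f=least_squares(rack,[.5,-.24,0,.4],loss='soft_l1');print('rack',f.x.round(4),np.round(rack(f.x),1))
def scoop(v):
    x,y,w=v; r=[]
    for cam,uv,X in((T,t(68,197),(0,.061,.085)),(T,t(255,187),(0,-.061,.085)),(S,s(74,105),(0,.061,.082)),(S,s(245,133),(0,-.061,.082)),
      (T,t(100,328),(-.087,.061,.010)),(T,t(275,317),(-.087,-.061,.010)),(T,t(75,52),(.102,.061,.045)),(T,t(253,42),(.102,-.061,.045)),
      (S,s(60,263),(-.087,.061,.010)),(S,s(227,292),(-.087,-.061,.010)),(S,s(123,24),(.102,.061,.045)),(S,s(282,47),(.102,-.061,.045))):
        r+=list(proj(cam,loc(X,x,y,w))[0]-uv)
    return r
f=least_squares(scoop,[.58,0,0],loss='soft_l1');print('scoop',f.x.round(4),np.round(scoop(f.x),1))
def rol(v):
    x,y,w=v; r=[]
    for cam,uv,yy in((T,t(124,430),.048),(T,t(262,388),-.048),(S,s(52,350),.048),(S,s(195,347),-.048)):
        r+=list(proj(cam,loc((0,yy,.019),x,y,w))[0]-uv)
    return r
f=least_squares(rol,[.44,0,0]);print('roller',f.x.round(4),np.round(rol(f.x),1))
E
python3 fit.py
```

```text
rack [ 0.4943 -0.2382 -0.0098  0.8548] [-0.3  1.1  1.3  1.8 -0.  -1.8  2.   0.3  0.5  0.3 -0.6 -0.2  0.9  1.3
 -1.2  0.8  0.5  0.3 -4.3 -1.7]
scoop [ 5.919e-01 -1.000e-04  8.400e-02] [ 0.4  0.   0.  -0.9  1.5  0.4  1.   0.6 -0.5  0.5 -0.8 -0.  -0.5  0.7
 -0.8  0.   0.1 -0.4 -0.3 -0.   0.3 -0.6 -0.1  0.2]
roller [ 0.4458 -0.0156  0.3073] [ 0.7  0.  -0.6  0.3  0.5 -0.2 -0.6 -0.2]
```

```bash
cat >> fit.py <<'E'
print('---')
def tri(a,b):
    f=least_squares(lambda X:np.r_[proj(T,X)[0]-a,proj(S,X)[0]-b],[.4,-.24,.15]);return f.x.round(4),f.fun.round(1)
print('barL',tri(t(458,540),s(340,401)));print('barR',tri(t(621,541),s(504,441)))
print('headL in',tri(t(430,128),s(430,98)),'headR',tri(t(640,133),s(605,133)))
print('flareL low tip',tri(t(413,295),s(385,220)),'R',tri(t(663,302),s(598,270)))
print('flareL head',tri(t(416,132),s(406,62)),'R',tri(t(669,140),s(636,120)))
for v in([.4943,-.2382,-.0098,.8548],[.494,-.238,-.01,.39]): print(np.round(rack(v),1))
E
python3 fit.py | sed -n '/---/,$p'
```

```text
---
barL (array([ 0.3825, -0.1895,  0.1928]), array([-0.3,  0.1,  0.3, -0. ]))
barR (array([ 0.3833, -0.2822,  0.1961]), array([-0.5,  0.1,  0.4, -0. ]))
headL in (array([ 0.6304, -0.1769,  0.1286]), array([ 1.2, -0.4, -1.2,  0. ])) headR (array([ 0.6243, -0.2996,  0.1495]), array([-1.4,  0.4,  1.4, -0.1]))
flareL low tip (array([ 0.5262, -0.1708,  0.1391]), array([ 3. , -0.9, -2.8,  0.1])) R (array([ 0.5207, -0.3131,  0.1581]), array([-0.8,  0.2,  0.8, -0.1]))
flareL head (array([ 0.6203, -0.164 ,  0.1796]), array([-0.,  0.,  0., -0.])) R (array([ 0.6167, -0.3136,  0.1823]), array([-0.4,  0.1,  0.4, -0. ]))
[-0.3  1.1  1.3  1.8 -0.  -1.8  2.   0.3  0.5  0.3 -0.6 -0.3  0.9  1.3
 -1.2  0.8  0.5  0.3 -4.2 -1.6]
[-1.6 10.1 -2.3 10.7 -4.1 20.2 -4.  22.1  0.6  0.3 -0.5 -0.2  1.   1.4
 -1.1  0.9  0.6  0.5 -4.1 -1.5]
```

```bash
python3 - <<'E'
from h import *
for X in [(.13,.52,.36),(.17,.46,.42),(.22,.39,.43),(.27,.31,.43),(.31,.22,.43),(.335,.13,.42),(.345,.04,.41),(.355,-.06,.40),(.365,-.15,.37),(.375,-.237,.30)]: print(X,rel(X)[0].tolist())
print(rel((.3,0,.4),R.from_matrix(np.array([[0,1,0],[1,0,0],[0,0,-1.]]).T))[1])
E
```

```text
(0.13, 0.52, 0.36) [-0.0103, -0.0391, -0.1037]
(0.17, 0.46, 0.42) [-0.0627, -0.0886, -0.1637]
(0.22, 0.39, 0.43) [-0.1271, -0.1457, -0.1737]
(0.27, 0.31, 0.43) [-0.1937, -0.2124, -0.1737]
(0.31, 0.22, 0.43) [-0.2529, -0.2912, -0.1737]
(0.335, 0.13, 0.42) [-0.2974, -0.3733, -0.1637]
(0.345, 0.04, 0.41) [-0.3273, -0.4588, -0.1537]
(0.355, -0.06, 0.4) [-0.3594, -0.554, -0.1437]
(0.365, -0.15, 0.37) [-0.3893, -0.6395, -0.1137]
(0.375, -0.237, 0.3) [-0.4185, -0.7221, -0.0437]
[ 0.    -0.     1.345]
```

```bash
python3 -m jog '[-0.005,-0.02,-0.055,0,0,0,0, -0.01,-0.039,-0.104,0,0,0,0, -0.036,-0.064,-0.14,0,0,0.1,0, -0.063,-0.089,-0.164,0,0,0.2,0, -0.095,-0.117,-0.17,0,0,0.3,0.3, -0.127,-0.146,-0.174,0,0,0.4,0.6, -0.16,-0.179,-0.174,0,0,0.5,1, -0.194,-0.212,-0.174,0,0,0.6,1, -0.224,-0.252,-0.174,0,0,0.7,1, -0.253,-0.291,-0.174,0,0,0.8,1, -0.275,-0.332,-0.17,0,0,0.9,1, -0.297,-0.373,-0.164,0,0,1.0,1, -0.312,-0.416,-0.158,0,0,1.1,1, -0.327,-0.459,-0.154,0,0,1.2,1, -0.343,-0.506,-0.148,0,0,1.3,1, -0.359,-0.554,-0.144,0,0,1.345,1, -0.374,-0.597,-0.13,0,0,1.345,1, -0.389,-0.64,-0.114,0,0,1.345,1, -0.404,-0.68,-0.08,0,0,1.345,1, -0.418,-0.722,-0.044,0,0,1.345,1]'
python3 - <<'E'
from h import *
p,r=tool();print(p,r.as_matrix().round(3))
for X in [(.38,-.237,.235),(.375,-.237,.21),(.365,-.237,.17),(.355,-.237,.145)]: print(rel(X,R.from_matrix(np.array([[0,1,0],[1,0,0],[0,0,-1.]]).T)))
E
```

```text
time_s: 4.1
eef_pos: [0.3746, -0.2385, 0.2999]
eef_rot: [0.001, 0.707, 0.707, 0.0]
wrist_force: [2.0, 0.0, 0.1]
opening: -0.001
grasp_force: 0.0
[ 0.37458824 -0.23854777  0.29988861] [[ 0.     1.     0.001]
 [ 1.    -0.    -0.001]
 [-0.001  0.001 -1.   ]]
(array([0.0016, 0.0053, 0.0649]), array([ 0.0015,  0.0013, -0.0004]))
(array([0.0017, 0.0003, 0.0899]), array([ 0.0015,  0.0013, -0.0004]))
(array([ 0.0017, -0.0098,  0.1299]), array([ 0.0015,  0.0013, -0.0004]))
(array([ 0.0017, -0.0198,  0.1549]), array([ 0.0015,  0.0013, -0.0004]))
```

```bash
python3 -m jog '[0,0.004,0.03,0,0,0,1, 0,0.004,0.055,0,0,0,1, 0,0.002,0.07,0,0,0,1, 0,-0.001,0.083,0,0,0,1, 0,-0.005,0.096,0,0,0,1, 0,-0.009,0.108,0,0,0,1, 0,-0.013,0.12,0,0,0,1, 0,-0.017,0.131,0,0,0,1, 0,-0.019,0.141,0,0,0,1, 0,-0.02,0.149,0,0,0,1, 0,-0.021,0.153,0,0,0,1, 0,-0.021,0.155,0,0,0,1, 0,-0.021,0.156,0,0,0,1]'
```

```text
time_s: 5.72
eef_pos: [0.3534, -0.2368, 0.1443]
eef_rot: [-0.0, 0.707, 0.707, -0.0]
wrist_force: [-0.6, 0.6, 0.9]
opening: -0.0
grasp_force: 0.4
```

```bash
python3 -m jog '[0,0,0.001,0,0,0,1, 0,0,0.002,0,0,0,1, 0,0,0.003,0,0,0,1]'; python3 - <<'E'
from h import *
p=snap('side','s2.png')
a=cv2.imread('pics/s2.png')[180:330,200:350];cv2.imwrite('pics/s2c.png',cv2.resize(a,None,fx=3.5,fy=3.5))
E
```

```text
time_s: 6.1
eef_pos: [0.3537, -0.237, 0.1427]
eef_rot: [0.0, 0.707, 0.707, -0.0]
wrist_force: [-6.0, 6.4, 21.4]
opening: 0.003
grasp_force: 10.9
```

View pics/s2c.png

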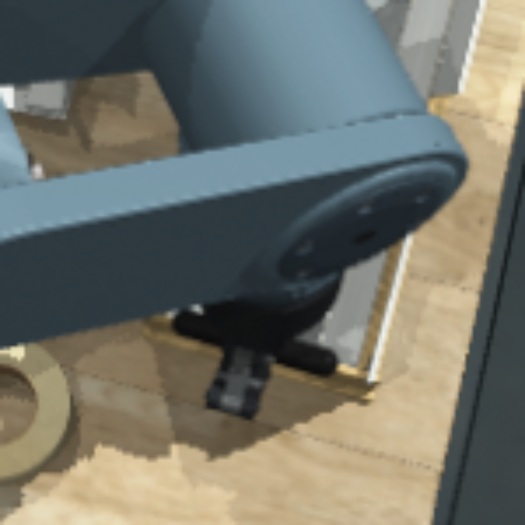

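The force rose sharply at the shut height (TCP z 0.143), and the view shows the bar down at the foot (about (255,343) in the crop). The gate is shut, so on to the scoop.

```bash
python3 -m jog '[0,0,-0.05,0,0,0,1, 0,0,-0.10,0,0,0,0.5, 0.02,0.02,-0.14,0,0,0,0, 0.06,0.06,-0.14,0,0,-0.02,0, 0.1,0.1,-0.14,0,0,-0.05,0, 0.14,0.14,-0.14,0,0,-0.084,0, 0.18,0.18,-0.14,0,0,-0.084,0, 0.22,0.22,-0.1,0,0,-0.084,0, 0.237,0.238,-0.06,0,0,-0.084,0, 0.237,0.238,-0.06,0,0,-0.084,0,0.237,0.238,-0.06,0,0,-0.084,0]'
python3 - <<'E'
from h import *
p,r=tool();print(p,r.as_matrix().round(3),get_obs()['q'])
w=.084;M=np.array([[-np.sin(w),np.cos(w),0],[np.cos(w),np.sin(w),0],[0,0,-1.]]).T
print(rel((.592,0,.092),R.from_matrix(M)))
E
```

```text
time_s: 7.52
eef_pos: [0.5917, -0.0001, 0.2019]
eef_rot: [0.0, 0.677, 0.736, 0.0]
wrist_force: [0.9, -0.2, 0.2]
opening: 1.0
grasp_force: 0.0
[ 5.91667410e-01 -1.45004516e-04  2.01922462e-01] [[-0.084  0.996  0.   ]
 [ 0.996  0.084 -0.   ]
 [-0.     0.    -1.   ]] [-2.00516842e-01  2.69347278e-01  1.61490339e+00 -3.44307335e-04
  1.25676844e+00 -2.84676638e-01]
(array([0.0002, 0.0003, 0.1099]), array([0.0005, 0.0005, 0.0003]))
```

```bash
python3 -m jog '[0,0,0.04,0,0,0,0, 0,0,0.08,0,0,0,0, 0,0,0.1,0,0,0,0, 0,0,0.111,0,0,0,0, 0,0,0.111,0,0,0,0.4, 0,0,0.111,0,0,0,0.7, 0,0,0.111,0,0,0,1, 0,0,0.111,0,0,0,1, 0,0,0.111,0,0,0,1, 0,0,0.111,0,0,0,1]'
```

```text
time_s: 8.78
eef_pos: [0.592, 0.0001, 0.0912]
eef_rot: [0.001, 0.677, 0.736, 0.0]
wrist_force: [-1.0, -0.1, 5.3]
opening: 0.15
grasp_force: 60.0
```

```bash
python3 -m jog '[0,0,-0.01,0,0,0,1, 0,0,-0.03,0,0,0,1, 0,0,-0.06,0,0,0,1, 0,0,-0.1,0,0,0,1, 0,0,-0.14,0,0,0,1, 0,0,-0.18,0,0,0,1, 0,0,-0.21,0,0,0,1, 0,0,-0.23,0,0,0,1, 0,0,-0.23,0,0,0,1]'
python3 - <<'E'
from h import *
p=snap('top','t3.png')
for u in (340,356,376):print([ray(p,(u,250),z)[:2].round(3).tolist() for z in(0,.3,.5,.7)])
s=snap('side'); print([ray(s,(350,250),z)[:2].round(3).tolist() for z in(0,.3,.5,.7)])
w=.084;x,y,z=.666,-.239,.321;w=-.01
M=np.array([[-np.sin(w),np.cos(w),0],[np.cos(w),np.sin(w),0],[0,0,-1.]]).T
print(rel((x,y,z),R.from_matrix(M)),tool()[0])
for nm in('stapler','bottle'): print([d['xyz'].__repr__() for d in spot_in(p,nm)[:1]])
E
```

```text
time_s: 9.9
eef_pos: [0.5922, 0.0001, 0.3231]
eef_rot: [0.002, 0.677, 0.736, 0.001]
wrist_force: [0.3, -0.6, -4.0]
opening: 0.152
grasp_force: 58.7
[[0.438, -0.372], [0.456, -0.309], [0.468, -0.267], [0.481, -0.224]]
[[0.438, -0.414], [0.456, -0.339], [0.469, -0.289], [0.481, -0.239]]
[[0.439, -0.466], [0.457, -0.377], [0.469, -0.317], [0.481, -0.257]]
[[0.509, -0.382], [0.377, -0.35], [0.289, -0.328], [0.2, -0.306]]
(array([-0.2447,  0.0547, -0.0012]), array([-0.0008, -0.0002,  0.094 ])) [5.90968377e-01 2.54357831e-04 3.19859863e-01]
['[0.5161, -0.2381, 0.0776]']
['[0.7505, -0.249, 0.0814]']
```

View pics/t3.png

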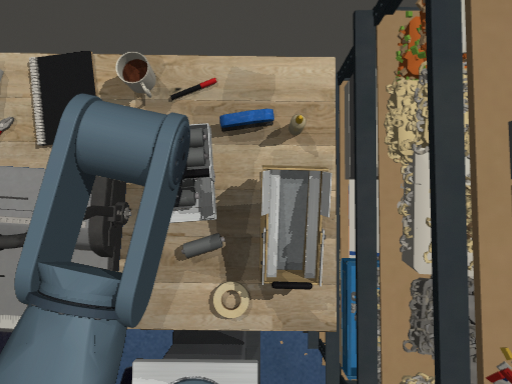

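Scoop is lifted, with its rollers inside at (196,175). The gate bar is down at (291,286), and the bystanders are where they were. Next is the carry over the rack head.

```bash
python3 -m jog '[-0.006,0.002,0,0,0,0.005,1, -0.02,0.006,0,0,0,0.01,1, -0.045,0.01,0,0,0,0.02,1, -0.075,0.017,0,0,0,0.03,1, -0.105,0.024,0,0,0,0.04,1, -0.135,0.03,0,0,0,0.05,1, -0.165,0.037,0,0,0,0.065,1, -0.195,0.044,0,0,0,0.075,1, -0.22,0.05,0,0,0,0.085,1, -0.237,0.054,0,0,0,0.092,1, -0.244,0.055,0,0,0,0.094,1, -0.245,0.055,0,0,0,0.094,1, -0.245,0.055,0,0,0,0.094,1, -0.245,0.055,0,0,0,0.094,1]'
cat > fit2.py <<'E'
from h import *
T=snap('top','t4.png');S=snap('side','s4.png')
p,r=tool();print(p,r.as_matrix().round(3).tolist())
for c in(T,S):
  for k in('scoop','scoop_handle','narrow_roller_1','wide_roller_1'): print(k,[(np.round(d['xyz'],3).tolist(),round(d['confidence'],2)) for d in spot_in(c,k)[:2]])
a=cv2.imread('pics/t4.png')[110:290,180:350];b=cv2.imread('pics/s4.png')[60:260,200:370]
cv2.imwrite('pics/c4.png',np.hstack([cv2.resize(a,(400,424)),cv2.resize(b,(400,424))]))
E
python3 fit2.py
```

```text
time_s: 11.85
eef_pos: [0.6669, -0.2385, 0.3206]
eef_rot: [0.0, 0.71, 0.704, 0.0]
wrist_force: [0.4, -0.2, -5.3]
opening: 0.152
grasp_force: 58.7
[ 0.66687638 -0.23869896  0.32058176] [[0.009, 1.0, 0.0], [1.0, -0.009, -0.0], [-0.0, 0.0, -1.0]]
scoop [([0.411, -0.268, 0.097], 0.68), ([0.628, -0.214, 0.24], 0.58)]
scoop_handle [([0.634, -0.215, 0.237], 0.84), ([0.373, -0.259, 0.105], 0.57)]
narrow_roller_1 [([0.627, -0.224, 0.262], 0.67), ([0.415, -0.264, 0.096], 0.58)]
wide_roller_1 [([0.736, -0.211, 0.274], 0.63)]
scoop [([0.365, -0.235, 0.12], 0.69), ([0.654, -0.24, 0.241], 0.33)]
scoop_handle [([0.653, -0.24, 0.238], 0.67)]
narrow_roller_1 [([0.62, -0.238, 0.266], 0.72), ([0.662, -0.24, 0.264], 0.68)]
wide_roller_1 [([0.691, -0.248, 0.264], 0.78), ([0.738, -0.259, 0.273], 0.73)]
```

View pics/c4.png

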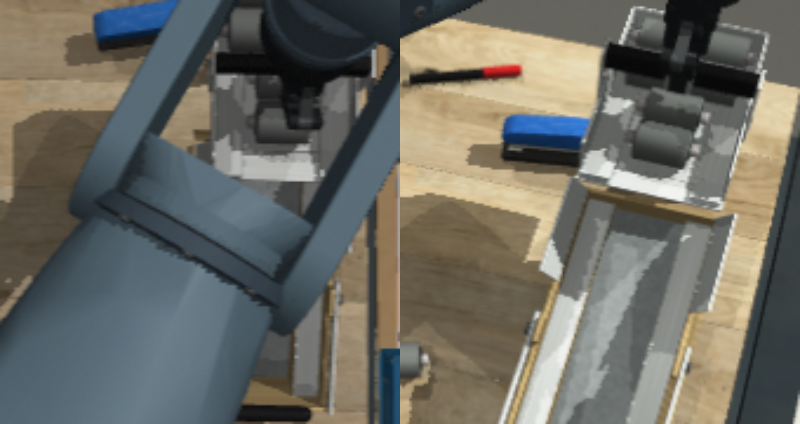

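```bash
python3 - <<'E'
from h import *
S=snap('side')
p,r=tool()
for y in(.061,-.061): print(proj(S,p+[-.087,y,-.0812]).round(1))
print('obs 276.5,145.4 / 336,158.1')
for th,lx,lz in [(0,.58,.24),(4,.58,.23),(8,.58,.215),(12,.58,.2),(15,.58,.188),(18,.58,.18),(21,.58,.176),(24,.579,.174),(28,.579,.173),(32,.579,.173),(36,.579,.173),(40,.579,.173),(45,.579,.173),(50,.579,.173)]:
    t=np.radians(th);c,s=np.cos(t),np.sin(t)
    print(th,round(-t,3),'y %.4f z %.4f'%(lx+.087*c-.0812*s-p[0],-(lz+.087*s+.0812*c-p[2])))
E
```

```text
[[276.1 144.5]]
[[337.8 159.3]]
obs 276.5,145.4 / 336,158.1
0 -0.0 y 0.0002 z -0.0009
4 -0.07 y -0.0057 z 0.0032
8 -0.14 y -0.0120 z 0.0128
12 -0.209 y -0.0186 z 0.0228
15 -0.262 y -0.0238 z 0.0313
18 -0.314 y -0.0292 z 0.0362
21 -0.367 y -0.0347 z 0.0373
24 -0.419 y -0.0414 z 0.0367
28 -0.489 y -0.0491 z 0.0348
32 -0.559 y -0.0571 z 0.0323
36 -0.628 y -0.0652 z 0.0305
40 -0.698 y -0.0734 z 0.0292
45 -0.785 y -0.0837 z 0.0284
50 -0.873 y -0.0941 z 0.0285
```

```bash
python3 -m jog '[0,-0.003,0.001,-0.035,0,0,1, 0,-0.006,0.003,-0.07,0,0,1, 0,-0.009,0.008,-0.105,0,0,1, 0,-0.012,0.013,-0.14,0,0,1, 0,-0.015,0.018,-0.175,0,0,1, 0,-0.019,0.023,-0.209,0,0,1, 0,-0.021,0.027,-0.235,0,0,1, 0,-0.024,0.031,-0.262,0,0,1, 0,-0.024,0.031,-0.262,0,0,1]'
python3 - <<'E'
from h import *
p,r=tool(); P0=np.array([.6669,-.2387,.3206]); R0=R.from_matrix([[.009,1,0],[1,-.009,0],[0,0,-1.]])
for th,lz in [(18,.18),(21,.176),(24,.174),(27,.173),(30,.173),(33,.173),(36,.173),(40,.173),(45,.173),(50,.173),(55,.176)]:
    t=np.radians(th);c,s=np.cos(t),np.sin(t);lx=.579
    P=P0+R0.apply([0,lx+.087*c-.0812*s-P0[0],-(lz+.087*s+.0812*c-P0[2])])
    a=rel(P,R0*R.from_rotvec([-t,0,0]));print(th,a[0].tolist(),a[1].tolist())
S=snap('side')
print(get_obs()['wrist_force'].round(1)); print([np.round(d['xyz'],3).tolist() for d in spot_in(S,'narrow_roller_1')[:2]])
E
```

```text
time_s: 13.52
eef_pos: [0.6423, -0.2391, 0.2891]
eef_rot: [0.093, 0.705, 0.697, 0.092]
wrist_force: [-0.8, 0.5, -2.9]
opening: 0.154
grasp_force: 59.3
18 [0.0006, -0.0068, 0.0033] [-0.0524, 0.0001, -0.0014]
21 [0.0006, -0.0124, 0.003] [-0.1047, 0.0002, -0.0014]
24 [0.0006, -0.0177, 0.001] [-0.1571, 0.0002, -0.0014]
27 [0.0006, -0.023, -0.0018] [-0.2094, 0.0002, -0.0014]
30 [0.0006, -0.0282, -0.0052] [-0.2618, 0.0003, -0.0014]
33 [0.0006, -0.0336, -0.0084] [-0.3142, 0.0003, -0.0014]
36 [0.0006, -0.0391, -0.0112] [-0.3665, 0.0003, -0.0014]
40 [0.0006, -0.0467, -0.0146] [-0.4363, 0.0004, -0.0014]
45 [0.0005, -0.0565, -0.0181] [-0.5236, 0.0005, -0.0014]
50 [0.0005, -0.0665, -0.0207] [-0.6109, 0.0005, -0.0013]
55 [0.0005, -0.076, -0.0253] [-0.6981, 0.0006, -0.0013]
[-1.6  0.1 -1.9]
[[0.404, -0.227, 0.068], [0.488, -0.237, 0.101]]
```

```bash
cat > v.py <<'E'
import sys
from h import *
S=snap('side','s5.png');T=snap('top','t5.png')
print(get_obs()['wrist_force'].round(1),get_obs()['time_s'])
for c in(T,S):
  for k in('narrow_roller_1','wide_roller_1'): print(k,[(np.round(d['xyz'],3).tolist(),round(d['confidence'],2)) for d in spot_in(c,k)[:4]])
b=cv2.imread('pics/s5.png')[60:300,190:370]
cv2.imwrite('pics/'+sys.argv[1],cv2.resize(b,None,fx=2.5,fy=2.5))
E
python3 v.py c5.png
```

```text
[ 0.1 -0.1 -1.7] 13.725
narrow_roller_1 [([0.411, -0.227, 0.064], 0.8), ([0.448, -0.232, 0.086], 0.67)]
wide_roller_1 [([0.48, -0.235, 0.13], 0.76), ([0.538, -0.237, 0.158], 0.57)]
narrow_roller_1 [([0.442, -0.233, 0.083], 0.69), ([0.406, -0.23, 0.065], 0.65), ([0.476, -0.243, 0.094], 0.64), ([0.367, -0.232, 0.12], 0.51)]
wide_roller_1 [([0.499, -0.238, 0.14], 0.91), ([0.544, -0.242, 0.204], 0.8)]
```

View pics/c5.png

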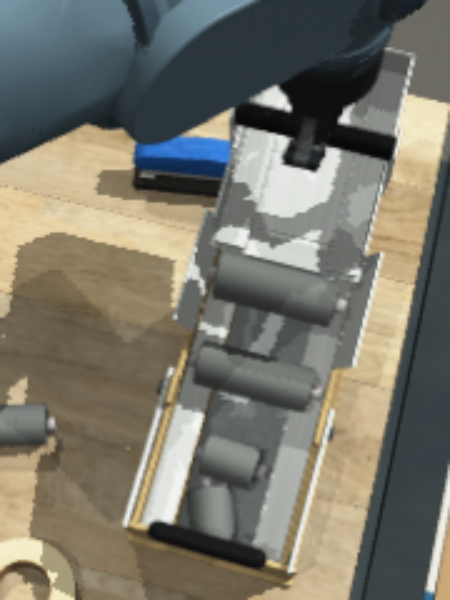

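The rollers left at only 15°: both narrow ones are in the trough (crop (230,460),(210,510)), one wide is on the rails (255,375) and the last wide is just leaving the lip (280,285). I'll hold still while they settle, then look again.

```bash
python3 -m jog '[0,0,0,0,0,0,1,0,0,0,0,0,0,1,0,0,0,0,0,0,1,0,0,0,0,0,0,1,0,0,0,0,0,0,1,0,0,0,0,0,0,1,0,0,0,0,0,0,1,0,0,0,0,0,0,1]'; python3 v.py c6.png
```

```text
time_s: 14.92
eef_pos: [0.6428, -0.2391, 0.2893]
eef_rot: [0.093, 0.705, 0.698, 0.092]
wrist_force: [0.6, 0.3, -1.5]
opening: 0.154
grasp_force: 59.3
[-0.   0.  -2.1] 15.025
narrow_roller_1 [([0.455, -0.234, 0.088], 0.61)]
wide_roller_1 [([0.428, -0.221, 0.119], 0.86), ([0.399, -0.217, 0.107], 0.56)]
narrow_roller_1 [([0.454, -0.236, 0.086], 0.5)]
wide_roller_1 [([0.416, -0.24, 0.115], 0.88), ([0.385, -0.234, 0.108], 0.65)]
```

View pics/c6.png

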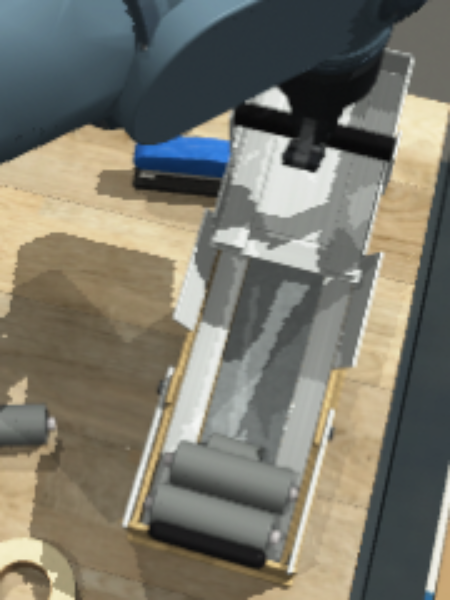

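Both wide rollers lie together at the gate, (215,515) and (230,475), with the narrow ones beneath them, and the scoop is empty. The scoop goes back 35 mm farther out, to leave room for the fingers around the loose roller.

```bash
python3 - <<'E'
from h import *
def D(w): return R.from_matrix(np.array([[-np.sin(w),np.cos(w),0],[np.cos(w),np.sin(w),0],[0,0,-1.]]).T)
for P,w in[((.655,-.239,.34),-.01),((.64,-.1,.34),.04),((.627,.01,.34),.084),((.627,.01,.12),.084),((.627,.01,.0925),.084)]:
    a=rel(P,D(w));print(P,a[0].tolist(),a[1].tolist())
E
```

```text
(0.655, -0.239, 0.34) [0.0002, 0.0249, -0.0458] [0.2621, 0.0, -0.0]
(0.64, -0.1, 0.34) [0.1391, 0.009, -0.0501] [0.262, 0.0066, -0.0497]
(0.627, 0.01, 0.34) [0.2489, -0.0046, -0.0537] [0.2619, 0.0123, -0.0935]
(0.627, 0.01, 0.12) [0.249, -0.0616, 0.1588] [0.2619, 0.0123, -0.0935]
(0.627, 0.01, 0.0925) [0.249, -0.0687, 0.1853] [0.2619, 0.0123, -0.0935]
```

```bash
python3 -m jog '[0,0.006,-0.02,0.05,0,0,1, 0,0.014,-0.04,0.13,0,0,1, 0,0.025,-0.046,0.2,0,0,1, 0,0.025,-0.046,0.262,0,0,1, 0.03,0.021,-0.047,0.262,0.001,-0.01,1, 0.07,0.017,-0.048,0.262,0.003,-0.025,1, 0.11,0.012,-0.049,0.262,0.005,-0.04,1, 0.15,0.008,-0.05,0.262,0.007,-0.055,1, 0.19,0.003,-0.052,0.262,0.009,-0.07,1, 0.225,-0.002,-0.053,0.262,0.011,-0.085,1, 0.245,-0.004,-0.054,0.262,0.012,-0.093,1, 0.249,-0.005,-0.054,0.262,0.012,-0.093,1, 0.249,-0.015,-0.015,0.262,0.012,-0.093,1, 0.249,-0.027,0.03,0.262,0.012,-0.093,1, 0.249,-0.038,0.07,0.262,0.012,-0.093,1, 0.249,-0.049,0.11,0.262,0.012,-0.093,1, 0.249,-0.057,0.14,0.262,0.012,-0.093,1, 0.249,-0.062,0.16,0.262,0.012,-0.093,1, 0.249,-0.062,0.16,0.262,0.012,-0.093,1]'; python3 - <<'E'
from h import *
p,r=tool();print(p,r.as_matrix().round(3).tolist())
S=snap('side'); print([(np.round(d['xyz'],3).tolist(),round(d['confidence'],2)) for d in spot_in(S,'wide_roller_1')[:3]])
E
```

```text
time_s: 17.6
eef_pos: [0.626, 0.0094, 0.117]
eef_rot: [-0.001, 0.677, 0.736, -0.001]
wrist_force: [-0.0, -0.4, -2.1]
opening: 0.151
grasp_force: 59.4
[0.62601282 0.00935862 0.11701336] [[-0.082, 0.997, -0.003], [0.997, 0.082, 0.0], [0.0, -0.003, -1.0]]
[([0.386, -0.235, 0.111], 0.66), ([0.419, -0.24, 0.115], 0.58), ([0.765, -0.124, 0.046], 0.16)]
```

```bash
python3 -m jog '[0,0,0.008,0,0,0,1, 0,0,0.015,0,0,0,1, 0,0,0.02,0,0,0,1, 0,0,0.023,0,0,0,1, 0,0,0.0245,0,0,0,1, 0,0,0.0245,0,0,0,1]'
```

```text
time_s: 18.45
eef_pos: [0.6269, 0.0101, 0.0941]
eef_rot: [-0.0, 0.677, 0.736, -0.0]
wrist_force: [-0.1, 0.1, -2.0]
opening: 0.152
grasp_force: 59.5
```

```bash
python3 -m jog '[0,0,0.001,0,0,0,1, 0,0,0.002,0,0,0,1, 0,0,0.003,0,0,0,1,0,0,0.003,0,0,0,1]'
```

```text
time_s: 18.95
eef_pos: [0.6269, 0.01, 0.0912]
eef_rot: [0.0, 0.677, 0.736, -0.0]
wrist_force: [-0.3, 0.3, -1.7]
opening: 0.152
grasp_force: 59.4
```

```bash
python3 -m jog '[0,0,0.001,0,0,0,1, 0,0,0.001,0,0,0,1]'; python3 -m jog '[0,0,0.001,0,0,0,1, 0,0,0.001,0,0,0,1]'
```

```text
time_s: 19.2
eef_pos: [0.627, 0.01, 0.0912]
eef_rot: [0.0, 0.677, 0.736, -0.0]
wrist_force: [-3.8, 0.6, 5.2]
opening: 0.152
grasp_force: 60.5
time_s: 19.45
eef_pos: [0.627, 0.01, 0.0912]
eef_rot: [0.0, 0.677, 0.736, -0.0]
wrist_force: [-7.7, 0.5, 11.0]
opening: 0.155
grasp_force: 61.5
```

```bash
python3 -m jog '[0,0,-0.0015,0,0,0,1, 0,0,-0.0015,0,0,0,0.6, 0,0,-0.0015,0,0,0,0, 0,0,-0.0015,0,0,0,0, 0,0,-0.0015,0,0,0,0, 0,0,-0.02,0,0,0,0, 0,0,-0.06,0,0,0,0, 0,0,-0.11,0,0,0,0, 0,0,-0.15,0,0,0,0, 0,0,-0.16,0,0,0,0.27, 0,0,-0.16,0,0,0,0.27]'; python3 - <<'E'
from h import *
def D(w): return R.from_matrix(np.array([[-np.sin(w),np.cos(w),0],[np.cos(w),np.sin(w),0],[0,0,-1.]]).T)
for n in('top','side'):
    p=snap(n,n+'7.png')
    for k in('scoop','left_over_roller','wide_roller_1','stapler','bottle'): print(k,[(np.round(d['xyz'],3).tolist(),round(d['confidence'],2)) for d in spot_in(p,k)[:3]])
for P in((.446,-.0155,.2),(.446,-.0155,.029)): print(rel(P,D(.307)))
E
```

```text
time_s: 20.82
eef_pos: [0.6271, 0.0101, 0.2501]
eef_rot: [0.001, 0.677, 0.736, 0.0]
wrist_force: [-0.0, -0.1, -0.9]
opening: 0.726
grasp_force: 0.0
scoop [([0.62, -0.003, 0.006], 0.72)]
left_over_roller [([0.45, -0.016, 0.037], 0.65)]
wide_roller_1 [([0.389, -0.228, 0.105], 0.82), ([0.428, -0.235, 0.115], 0.7), ([0.37, -0.234, 0.113], 0.22)]
stapler [([0.764, -0.123, 0.056], 0.67), ([0.549, -0.234, 0.09], 0.55)]
bottle [([0.752, -0.251, 0.081], 0.71)]
scoop [([0.624, 0.012, 0.01], 0.86), ([0.532, -0.241, 0.112], 0.16)]
left_over_roller [([0.368, -0.231, 0.115], 0.71), ([0.446, -0.019, 0.035], 0.66)]
wide_roller_1 [([0.416, -0.238, 0.113], 0.85), ([0.386, -0.232, 0.112], 0.58)]
stapler [([0.764, -0.13, 0.044], 0.72)]
bottle [([0.745, -0.254, 0.066], 0.94)]
(array([-0.0104, -0.1824,  0.0491]), array([-5.000e-04,  1.000e-04, -2.235e-01]))
(array([-0.0104, -0.1823,  0.2201]), array([-5.000e-04,  1.000e-04, -2.235e-01]))
```

View pics/side7.png

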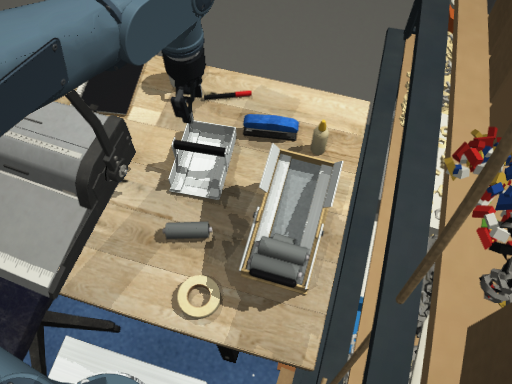

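The scoop stands upright and empty at (203,160), the gate and wide rollers are in place at (275,262), and the loose roller hasn't moved, (188,231). Next I'll grasp it.

```bash
python3 -m jog '[-0.002,-0.04,0,0,0,-0.05,0.27, -0.005,-0.09,0.01,0,0,-0.11,0.27, -0.008,-0.14,0.03,0,0,-0.18,0.27, -0.01,-0.182,0.06,0,0,-0.223,0.27, -0.01,-0.182,0.11,0,0,-0.223,0.27, -0.01,-0.182,0.15,0,0,-0.223,0.27, -0.01,-0.182,0.185,0,0,-0.223,0.27, -0.01,-0.182,0.21,0,0,-0.223,0.27, -0.01,-0.182,0.22,0,0,-0.223,0.27, -0.01,-0.182,0.22,0,0,-0.223,0.27]'; python3 - <<'E'
from h import *
print(tool()[0],get_obs()['wrist_force'])
E
```

```text
time_s: 22.68
eef_pos: [0.4463, -0.0151, 0.0292]
eef_rot: [-0.0, 0.591, 0.807, -0.0]
wrist_force: [0.1, 0.7, -1.1]
opening: 0.73
grasp_force: 0.0
[ 0.44627305 -0.0150995   0.02916323] [ 0.13340147  0.72026103 -1.05760607]
```

```bash
python3 -m jog '[0,0,0,0,0,0,0.5, 0,0,0,0,0,0,1, 0,0,0,0,0,0,1, 0,0,0,0,0,0,1, 0,0,-0.01,0,0,0,1, 0,0,-0.05,0,0,0,1, 0,0,-0.1,0,0,0,1, 0,0,-0.15,0,0,0,1, 0,0,-0.2,0,0,0,1, 0,0,-0.23,0,0,0,1, 0,0,-0.23,0,0,0,1]'; python3 - <<'E'
from h import *
def D(w): return R.from_matrix(np.array([[-np.sin(w),np.cos(w),0],[np.cos(w),np.sin(w),0],[0,0,-1.]]).T)
print(tool()[0])
for P in((.569,-.239,.26),): print(rel(P,D(-.01)))
E
```

```text
time_s: 24.05
eef_pos: [0.4478, -0.0154, 0.2626]
eef_rot: [0.003, 0.591, 0.807, 0.001]
wrist_force: [0.9, -0.3, -0.7]
opening: 0.423
grasp_force: 60.1
[ 0.44776769 -0.01542943  0.26259242]
(array([-0.2497,  0.0481,  0.0039]), array([0.0059, 0.0032, 0.3167]))
```

```bash
python3 -m jog '[-0.02,0.004,0,0,0,0.03,1, -0.055,0.01,0,0,0,0.07,1, -0.09,0.017,0,0,0,0.11,1, -0.125,0.024,0,0,0,0.16,1, -0.16,0.03,0,0,0,0.2,1, -0.195,0.037,0,0,0,0.25,1, -0.225,0.043,0,0,0,0.29,1, -0.245,0.047,0.003,0,0,0.31,1, -0.25,0.048,0.004,0,0,0.317,1, -0.25,0.048,0.004,0,0,0.317,1, -0.25,0.048,0.004,0,0,0.317,1]'; python3 - <<'E'
from h import *
p,r=tool();print(p,r.as_matrix().round(3).tolist())
for n in('top','side'):
    c=snap(n,n+'8.png')
    print(proj(c,[p+r.apply([s*.056,0,.01]) for s in(-1,0,1)]).round(1).tolist())
    for k in('left_over_roller','wide_roller_1'): print(n,k,[(np.round(d['xyz'],3).tolist(),round(d['confidence'],2)) for d in spot_in(c,k)[:3]])
    # brightness profile along roller axis, extended beyond the ends
    q=[p+r.apply([a,0.,.012]) for a in np.arange(-.075,.0751,.005)]
    u=proj(c,q); f=c['frame'].mean(2)
    print([int(cv2.getRectSubPix(f.astype(np.float32),(1,1),tuple(map(float,x)))[0,0]) for x in u])
E
```

```text
time_s: 25.42
eef_pos: [0.5672, -0.2383, 0.2549]
eef_rot: [-0.0, 0.711, 0.704, -0.0]
wrist_force: [0.1, 0.8, -1.4]
opening: 0.427
grasp_force: 60.2
[ 0.56719655 -0.23830306  0.25489363] [[0.01, 1.0, -0.001], [1.0, -0.01, 0.0], [0.0, -0.001, -1.0]]
[[326.8, 193.5], [299.4, 192.9], [271.9, 192.3]]
top left_over_roller [([0.564, -0.2, 0.26], 0.64)]
top wide_roller_1 [([0.426, -0.226, 0.12], 0.83), ([0.394, -0.229, 0.107], 0.5)]
[75, 71, 69, 67, 64, 61, 58, 55, 53, 49, 46, 45, 43, 42, 38, 36, 33, 30, 49, 23, 32, 53, 53, 53, 46, 65, 103, 106, 106, 106, 106]
[[333.9, 162.5], [305.0, 155.3], [276.6, 148.2]]
side left_over_roller [([0.522, -0.238, 0.104], 0.57), ([0.561, -0.253, 0.258], 0.55)]
side wide_roller_1 [([0.416, -0.238, 0.114], 0.81), ([0.385, -0.234, 0.111], 0.68)]
[167, 238, 132, 123, 127, 136, 106, 104, 91, 86, 87, 86, 86, 62, 33, 36, 83, 96, 48, 45, 85, 62, 61, 62, 61, 62, 90, 210, 220, 161, 161]
```

```bash
python3 -m jog '[-0.0005,0,0.03,0,0,0,1, -0.0005,0,0.06,0,0,0,1, -0.0005,0,0.08,0,0,0,1, -0.0005,0,0.09,0,0,0,1, -0.0005,0,0.097,0,0,0,1, -0.0005,0,0.099,0,0,0,1, -0.0005,0,0.099,0,0,0,1]'
```

```text
time_s: 26.6
eef_pos: [0.5679, -0.2397, 0.1569]
eef_rot: [0.001, 0.711, 0.703, -0.0]
wrist_force: [0.5, -0.1, -1.4]
opening: 0.427
grasp_force: 60.2
```

No contact (force near zero) and the roller sits about 5 mm above the rails, so I'll release and withdraw.

```bash
python3 -m jog '[0,0,0,0,0,0,0.45, 0,0,0,0,0,0,0.3, 0,0,0,0,0,0,0.25, 0,0,0,0,0,0,0.25, 0,0,-0.01,0,0,0,0.25, 0,0,-0.025,0,0,0,0.25, 0,0,-0.045,0,0,0,0.25, 0,0,-0.08,0,0,0,0.25, 0,0,-0.13,0,0,0,0.25, 0,0,-0.17,0,0,0,0.25, 0,0,-0.17,0,0,0,0.25, 0,0,-0.17,0,0,0,0.25, 0,0,-0.17,0,0,0,0.25, 0,0,-0.17,0,0,0,0.25]'; cat > f.py <<'E'
from h import *
for n in('top','side'):
    c=snap(n,n+'9.png')
    for k in('wide_roller_1','narrow_roller_1','gate_bar','scoop','stapler','bottle'): print(n,k,[(np.round(d['xyz'],3).tolist(),round(d['confidence'],2)) for d in spot_in(c,k)[:4]])
    f=c['frame'].mean(2).astype(np.float32)
    # brightness along each rail top centre line from foot to head
    w=-.0098
    for y in(.047,-.047):
        q=[(.4943+x-w*y,-.2382+w*x+y,.1024+x*.2493+.0) for x in np.arange(-.12,.121,.01)]
        print(y,[int(cv2.getRectSubPix(f,(1,1),tuple(map(float,u)))[0,0]) for u in proj(c,q)])
E
python3 f.py
```

```text
time_s: 28.35
eef_pos: [0.5672, -0.2391, 0.325]
eef_rot: [-0.001, 0.711, 0.703, -0.0]
wrist_force: [-0.2, 0.7, -0.7]
opening: 0.748
grasp_force: 0.0
top wide_roller_1 [([0.392, -0.227, 0.109], 0.79), ([0.427, -0.234, 0.116], 0.77)]
top narrow_roller_1 [([0.404, -0.225, 0.117], 0.61)]
top gate_bar [([0.402, -0.228, 0.114], 0.69)]
top scoop [([0.625, 0.015, 0.011], 0.65)]
top stapler [([0.763, -0.122, 0.053], 0.7)]
top bottle [([0.758, -0.244, 0.083], 0.44), ([0.406, -0.228, 0.118], 0.2)]
0.047 [107, 96, 96, 50, 66, 80, 59, 88, 72, 66, 74, 144, 145, 146, 147, 147, 147, 146, 145, 144, 103, 102, 104, 104, 103]
-0.047 [37, 37, 37, 41, 85, 105, 92, 49, 90, 103, 88, 102, 122, 56, 77, 71, 73, 20, 39, 35, 35, 40, 45, 49, 58]
side wide_roller_1 [([0.384, -0.234, 0.111], 0.84), ([0.417, -0.24, 0.117], 0.56), ([0.366, -0.234, 0.12], 0.2)]
side narrow_roller_1 []
side gate_bar [([0.384, -0.233, 0.109], 0.22)]
side scoop [([0.622, 0.011, 0.008], 0.78)]
side stapler [([0.762, -0.122, 0.046], 0.86)]
side bottle [([0.745, -0.256, 0.064], 0.86)]
0.047 [26, 67, 121, 142, 59, 84, 131, 140, 51, 95, 134, 126, 212, 214, 212, 214, 215, 211, 209, 210, 208, 206, 205, 215, 175]
-0.047 [181, 107, 192, 106, 71, 88, 117, 128, 75, 92, 114, 112, 177, 177, 177, 178, 177, 176, 175, 173, 173, 171, 171, 142, 108]
```

```bash
python3 - <<'E'
from h import *
c=snap('side','s10.png'); w=-.0098
print('pred',proj(c,[(.4943-.1421-w*y,-.2382+w*-.1421+y,.1105) for y in(.048,0,-.048)]).round(1).tolist())
for f in('s5.png','side7.png','s10.png'):
    a=cv2.imread('pics/'+f).max(2); m=np.zeros_like(a); m[240:300,235:310]=a[240:300,235:310]<35
    n,l,s,ce=cv2.connectedComponentsWithStats(m); i=1+np.argmax(s[1:,4]); print(f,s[i].tolist(),ce[i].round(1).tolist())
# straightness of third roller / drift since last picture
a=cv2.imread('pics/side9.png').astype(int);b=cv2.imread('pics/s10.png').astype(int)
print('moving px',int((abs(a-b).max(2)[140:300,220:350]>40).sum()))
f=b.mean(2).astype(np.float32)
for y in(.043,0,-.043):
    X=np.arange(-.13,.05,.005); u=proj(c,[(.4943+x-w*y,-.2382+w*x+y,.1024+x*.2493+.019) for x in X])
    print(y,[int(f[int(round(v)),int(round(h))]) for h,v in u])
E
```

```text
pred [[248.8, 275.9], [272.4, 282.7], [296.4, 289.4]]
s5.png [250, 269, 46, 18, 339] [272.3, 277.4]
side7.png [249, 268, 47, 19, 355] [272.1, 277.3]
s10.png [249, 269, 47, 18, 344] [272.2, 277.4]
moving px 0
0.043 [17, 27, 27, 81, 104, 128, 137, 140, 128, 51, 65, 98, 113, 134, 144, 137, 55, 59, 78, 110, 129, 140, 139, 122, 218, 210, 218, 209, 210, 218, 209, 210, 217, 206, 208, 216]
0 [16, 27, 27, 85, 117, 130, 141, 138, 112, 52, 69, 101, 121, 138, 142, 132, 59, 64, 89, 113, 134, 141, 137, 120, 114, 118, 151, 114, 176, 170, 139, 157, 156, 151, 151, 150]
-0.043 [45, 22, 83, 89, 93, 145, 86, 103, 98, 54, 82, 106, 128, 137, 139, 133, 51, 66, 89, 121, 135, 142, 137, 151, 175, 178, 175, 176, 179, 175, 177, 177, 175, 177, 174, 175]
```

```bash
python3 - <<'E'
from h import *
from scipy.optimize import least_squares
S=camera('side');T=camera('top')
a=cv2.imread('pics/t3.png').max(2); m=np.zeros_like(a); m[272:300,262:325]=a[272:300,262:325]<35
n,l,s,ce=cv2.connectedComponentsWithStats(m); i=1+np.argmax(s[1:,4]); print(s[i],ce[i])
w=-.0098;P=[.4943-.1421,-.2382+.0014,.1105]
print('pred top',proj(T,P),'side',proj(S,P))
f=least_squares(lambda X:np.r_[proj(T,X)[0]-ce[i],proj(S,X)[0]-[272.2,277.4]],P);print(f.x,f.fun)
print(proj(S,np.array(P)+[.01,0,0])-proj(S,P),proj(S,np.array(P)+[0,0,.01])-proj(S,P),proj(T,np.array(P)+[.01,0,0])-proj(T,P))
E
```

```text
[272 282  40   7 257] [291.         285.11673152]
pred top [[291.98643798 289.59788222]] side [[272.4446333  282.65407735]]
[ 0.36231495 -0.2339473   0.11092235] [-0.21051136  0.06136994  0.18401946 -0.00580739]
[[ 1.32974055 -4.75361731]] [[ 0.19278556 -1.58557295]] [[ 0.01474288 -4.38295018]]
```

The triangulated bar height (0.111) matches a fully shut gate, all three wide rollers lie straight at the gate, nothing is moving, and the bystanders haven't moved.

```bash
python3 -c "from bench import hand_in; print(hand_in())"
```

```text
the job is handed in; nothing more can be done
None
```

The job is handed in, and the cameras showed it done in the order asked: gate shut, three wide rollers at it, both narrow ones in the trough, scoop empty and upright clear of the rack, stapler and bottle unmoved; all the rollers had already left the scoop at about 15°, and no verdict came back.

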